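# Bring the cuvette carriage into the light gate

## Task

Two light-gate units stand on the bench, each with a sprung carriage. On the one whose carriage has the square block with the square cuvette, push the carriage by its push plate past the stop pin's middle catch, but not as far as the far catch, then let it spring back and leave it latched at mid position, with the cuvette standing in the light gate. Only push with the fingers: pick nothing up, leave the other carriage alone and do not disturb the other things on the bench.

Things in the scene. Friction and masses are not known exactly. Their poses are not given: they have to be found in the camera images.
- unit_square: Fixed unit: aluminium base 225 x 90 x 12 mm under a sprung carriage. Origin on the bench: base spans x -100 to 125 mm, y -45 to 45; +x is the push direction. Grey gate posts 62 mm high at x 60, |y| 27 to 45 mm; black stop-pin housing at x 10, y 34 to 56, 33 mm high. Carriage with a black square block, at x 30 when home: the unit to operate.
- unit_round: Fixed unit: aluminium base 225 x 90 x 12 mm under a sprung carriage. Origin on the bench: base spans x -100 to 125 mm, y -45 to 45; +x is the push direction. Grey gate posts 62 mm high at x 60, |y| 27 to 45 mm; black stop-pin housing at x 10, y 34 to 56, 33 mm high. Carriage with a black round sleeve: not to be operated. Either unit may be on the left.
- slide_square_push (a point): Centre of the robot-facing (-x) face of the square-cuvette carriage's upright push plate; moves with it, axes parallel to the unit's. Aluminium plate 44 mm wide (y), 8 mm thick (x), 13 to 66 mm above the bench; this point is 45 mm up, at x -85 mm of the unit when home. Before it (to -x) there is only 15 mm of the 12 mm high base.
- slide_square (a joint): Its travel along the unit's +x, m: 0 home (spring return), 0.066 end stop. Let go after passing 0.034 it springs back to 0.030 and stays caught by the stop pin (mid). Past 0.059 it is caught at 0.058 instead (far catch), and pushing cannot bring it back. About 0.045 leaves room both ways. The push takes 3 to 6 N, up to 10 N where a tooth lifts the pin (0.01 to 0.03 and 0.04 to 0.058).
- slide_round (a joint): Travel of the other carriage (round vial), same meaning; 0 home. Leave it home.
- cuvette: Clear square cuvette, 12.5 x 12.5 x 45 mm, standing loose in the 22 mm deep well of the square block; origin at the centre of its underside, 29 mm above the bench; its top is 74 mm above the bench.
- vial: Round glass vial, 17 mm across, 48 mm high, loose in the round sleeve of the other carriage; origin at its underside, 29 mm above the bench.
- reagent_bottle: Bystander: amber bottle, 50 mm across, 100 mm high, between the two units; origin at its underside.
- sample_jar: Bystander: small white jar, 44 mm across, 45 mm high; origin at its underside.
- beaker: Bystander: glass beaker, 70 mm across, 85 mm high; origin at its underside.
- tip_box: Bystander: closed grey pipette-tip box with a white lid, 85 x 120 x 55 mm; origin at its underside.
- tube_rack: Bystander: white rack 60 x 160 mm with capped tubes to 90 mm high; origin at its underside.
- marker: Bystander: marker pen 130 mm long, 15 mm thick, lying; origin under its middle.

How it is judged:
On the way, in this order (a step that is already met when the one before it is completed fails the run):
1. the carriage is pushed past the middle catch (value of joint slide_square above 0.032 m).
2. it has come back and rests on the middle catch, fingers off the unit (value of joint slide_square between 0.026 and 0.034 m and velocity of joint slide_square between -0.01 and 0.01 m/s and contact force between the fingers and unit_square below 0.1 N), for 0.3 s.
At the end, for the whole second after the job is handed in: The square-cuvette carriage rests latched at mid travel (0.030 m, within 4 mm), at rest, with the cuvette seated in its block (within 6 mm of its seated height, within 14 degrees of upright); the other carriage is home (within 6 mm) (value of joint slide_square between 0.026 and 0.034 m and velocity of joint slide_square between -0.01 and 0.01 m/s and z of cuvette in the frame of unit_square between 0.023 and 0.035 m and angle between cuvette's own z axis and vertical below 0.25 rad and linear speed of cuvette below 0.02 m/s and value of joint slide_round below 0.006 m); the robot touches nothing.
It fails at once if the cuvette is lifted out of its seat (z of cuvette in the frame of unit_square above 0.039 m).
It fails at once if the vial is lifted out of its seat (z of vial in the frame of unit_round above 0.039 m).
It fails at once if the other carriage is pushed (value of joint slide_round above 0.012 m).
It fails at once if a bystander is moved more than 20 mm, lifted or knocked over (distance of any of reagent_bottle, sample_jar, beaker, tip_box, tube_rack, marker from where it was at the start of the episode above 0.02 m or angle between any of reagent_bottle, sample_jar, beaker, tip_box, tube_rack, marker's own z axis and vertical above 0.4 rad).
It also fails if it takes over 38 s, if anything falls off the work surface, if the arm or the gripper's body presses on something with over 40 N, if the wrist force passes 120 N, or if a joint passes its speed limit or range.

## Robot

A 6-joint arm with a two-finger parallel gripper is mounted at the origin on the work surface. World frame = base frame: x ahead of the robot, y to its left, z up, the work surface at z = 0. Lengths are in m, angles in rad, forces in N, time in s.
With the tool pointing down it reaches from about 0.25 to 0.775 m from the base axis. Payload 8.9 kg.
Tool frame: the origin (TCP) lies at the very end of the fingers, on their centre line; the grasp point (between the pads) lies 19 mm behind it (env.tcp_to_grasp is the distance from the TCP to the grasp point, in m); z points along the fingers, y is the direction in which the jaws open and shut (so a half turn about z gives the same grasp; the last joint's range is limited). The gripper opens to 85 mm and grips with 20 to 120 N. Pads are 22 mm wide; open, the fingers measure 114 mm over their backs; the gripper's body (76 mm by 85 mm) begins 54 mm behind the grasp point. The pads swing forward as they close: fully open they stand 13 mm farther back than shut.
Start: joints at [1.136, 0.291, -0.153, 1.127, 0, 1.431], TCP at [0.153, 0.502, 0.231] pointing down, gripper open.
Joint ranges: [-2.52, 2.52], [-0.91, 1.74], [-1.3, 1.37], [-1.96, 2.02], [-1.52, 1.47], [-3.14, 3.14]. Speed limits (rad/s): [2.22, 2.22, 2.79, 3.14, 3.14, 3.14].

## Interface

Orientations are given as [roll, pitch, yaw] about the fixed x, y, z axes, in that order (R = Rz(yaw) Ry(pitch) Rx(roll)).
In Python, from plant import env gives the robot as it stands.
- The arm moves only by the tool drive_tool, never from a script. Its arguments are lists of equal length, an entry for each row: "delta_rot": the turn, a rotation vector about the tool's x, y, z in degrees, a list of three; "delta_pos": the shift along the tool's x, y, z in mm, a list of three; "grip": the gripper command: -1 is fully open, 1 is shut, values between are in proportion. A call has 1 to 12 rows; each row is the pose to reach, as a shift and turn from the pose commanded when the call began, along the tool's axes at that moment; what a row does not reach only later rows make up. A row lasts 1/8 s, in which the tool goes at most 62.5 mm and 10.7 degrees, less where a joint would pass 70% of its speed; a pose out of reach is approached as far as the arm can. A call with a gripper value outside its range is refused whole. The fingers move at their own pace and stop on an object; "squeeze" is the grip in N (left out, the last holds). Time passes only in rows, so rows that repeat a pose let the fingers close. It gives the time, the measured TCP pose, the force and the opening at its end, in the units of the state.
- env.read_state(): the state, without advancing time (a new reading comes with each control period).
- env.snapshot(name): name is "side" or "top" or "wrist"; returns (picture, depth): 480x640x3 uint8, red, green, blue; 480x640 float32, m along the optical axis (not along the pixel's ray), 0 where there is no reading.
- env.camera_model(name): a dict with "intrinsics" (3x3 intrinsics, pixels), "R" (3x3) and "t" (3): a world point X has camera coordinates R X + t. Camera axes: x right, y down, z forward; pixel columns grow to the right and rows downward; lengths in m; the calibration is good to about 2 mm. A picture is of the moment at which its call begins: read the wrist's pose just before it. camera_model takes no time and is no camera call; for the wrist camera it gives the pose at the moment of the call.
- env.hand_in(): hands the job in, once; it reports no verdict.
Trained networks look in the newest picture that a camera, given by its name, has taken for a name from the list of things; names that differ only in an ending like _2 or _b are one class to them, and where a whole thing is asked for, a point or a joint stands for the part that bears it (a point fixed in the world has none). Each returns a list of dicts, best first, with "conf" (0 to 1); they miss things now and then, are a little off and sometimes report something else, mostly with a low value. They report only what shows in the picture. A call takes as long as a camera call.
- env.cut_out(camera, thing): "region" (480x640 bool, what is visible of it) and "extent" ([left, top, width, height] in pixels, round what is visible of it).
The state is a dict: "time": time; "qpos": joint angles; "qvel": joint speeds; "joint_torque": joint torques, N m; "tool_pos": TCP position; "eef_rot": TCP orientation; "ft_force": force on the tool from outside, world axes, zero at the start; "ft_torque": the same for the moment, N m; "finger_gap": opening from 0.0 (shut) to 1.0 (fully open).
Only numpy, scipy, OpenCV 4.12 (cv2) and the standard library are available. Lean on these libraries where they do the work, as an engineer would, in place of code of your own. Each camera call takes 0.05 s, during which the arm holds its last target.

## Working session

There is one attempt and no reset: what is moved stays moved. The work goes in short steps, Python scripts to look and compute and a tool call to move; the robot and the scene stay as the last step left them, time stands still between calls to the robot, and variables do not carry over. Pictures are saved under pics/ and viewed, and the job is handed in when it is done.

Besides the shell and the picture viewer there is one more tool, called after ">>>" as name(argument=value, ...) on one line, values as JSON. drive_tool: Moves the arm, as the interface text tells. Its arguments: {"type":"object","properties":{"delta_rot":{"type":"array"},"delta_pos":{"type":"array"},"grip":{"type":"array"},"squeeze":{"type":"number"}},"required":["delta_rot","delta_pos","grip"]}

```bash
ls; mkdir -p pics; python3 - <<'E'
from plant import env
import cv2,numpy as np
s=env.read_state();print(s)
for n in ["top","side"]:
    p,d=env.snapshot(n); cv2.imwrite(f"pics/{n}0.png",p[:,:,::-1]); np.save(f"pics/{n}0.npy",d)
    m=env.camera_model(n);print(n,m)
    for t in ["unit_square","unit_round","slide_square_push","cuvette","vial"]:
        for r in env.cut_out(n,t)[:2]: 
            print(t,r["conf"],r["extent"],r["region"].sum())
E
```

```text
pics
{'time': 0.0, 'qpos': array([ 1.13568568e+00,  2.91277062e-01, -1.54114650e-01,  1.12669609e+00,
        2.17828243e-05,  1.43151318e+00]), 'qvel': array([-8.64116110e-04,  8.94734997e-05,  1.25028091e-03, -1.37143144e-04,
        2.12956548e-04, -3.15671622e-04]), 'joint_torque': array([-2.59928776e-03, -5.37144792e+01,  3.31373835e+01,  1.60665927e-02,
       -2.09073601e-04,  2.51992185e-05]), 'tool_pos': array([0.1528522 , 0.50180693, 0.23073833]), 'eef_rot': array([-3.14031671e+00, -2.00871407e-04,  2.84576501e+00]), 'ft_force': array([-1.05001263, -1.13807649,  0.09874066]), 'ft_torque': array([-0.03405207, -0.01164659, -0.03444747]), 'finger_gap': 1.0001063043600507}
top {'intrinsics': array([[528.68962264,   0.        , 315.93267173],
       [  0.        , 528.68962264, 245.70630077],
       [  0.        ,   0.        ,   1.        ]]), 'R': array([[ 0.00153175, -0.99969974, -0.02445592],
       [-0.9854202 ,  0.00265176, -0.17011758],
       [ 0.17013135,  0.02435993, -0.98512025]]), 't': array([0.02061088, 0.50923755, 1.12167891])}
unit_square 0.55 [400.7, 152.5, 60.2,
[... 262 characters left out ...]
: array([[503.02924915,   0.        , 320.91298417],
       [  0.        , 503.02924915, 240.54218903],
       [  0.        ,   0.        ,   1.        ]]), 'R': array([[ 0.79305769, -0.6088413 , -0.01928133],
       [-0.41888284, -0.52209577, -0.74293551],
       [ 0.44226312,  0.59726734, -0.66908524]]), 't': array([-0.40108947,  0.26576934,  0.88745207])}
unit_square 0.83 [383.8, 262.3, 113.9, 87.0] 4511
unit_square 0.44 [163.2, 135.1, 53.7, 56.4] 1882
unit_round 0.96 [232.4, 168.0, 100.5, 56.4] 2583
slide_square_push 0.92 [398.3, 280.8, 65.9, 57.0] 1576
slide_square_push 0.61 [427.9, 398.3, 29.9, 81.7] 767
cuvette 0.63 [447.5, 274.3, 11.8, 17.8] 113
vial 0.6 [283.0, 174.5, 10.0, 14.2] 79
```

View pics/top0.png

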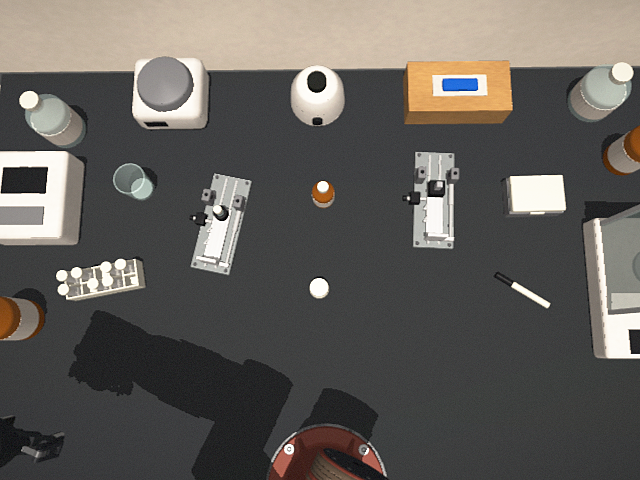

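View pics/side0.png

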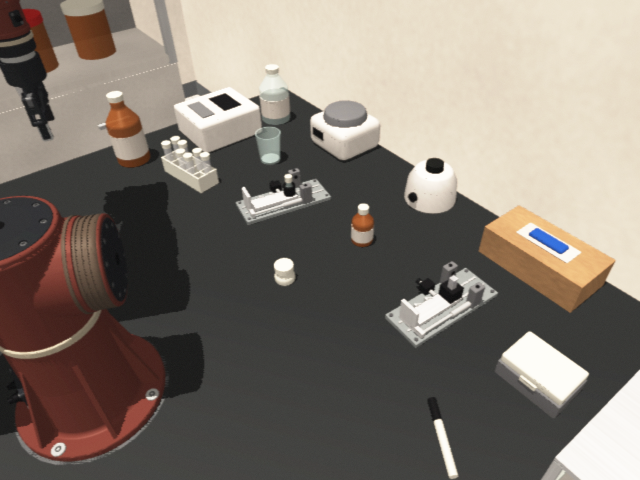

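```bash
python3 - <<'E'
import cv2
a=cv2.imread("pics/top0.png")[130:290,380:500]; b=cv2.imread("pics/side0.png")[250:370,370:520]
cv2.imwrite("pics/c1.png",cv2.resize(a,(450,600),interpolation=2)); cv2.imwrite("pics/c2.png",cv2.resize(b,(750,600),interpolation=2))
E
```

```text
(no output)
```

View pics/c1.png

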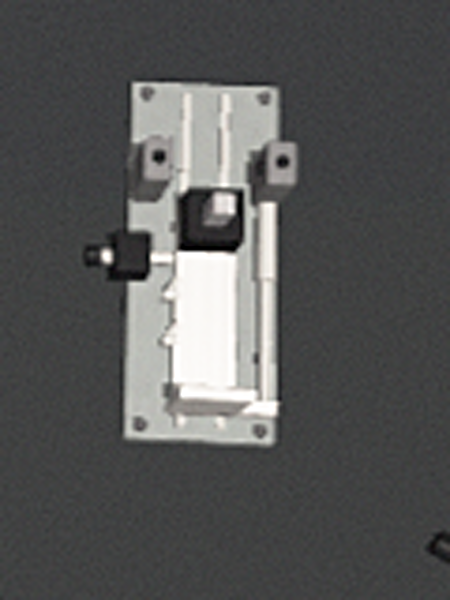

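View pics/c2.png

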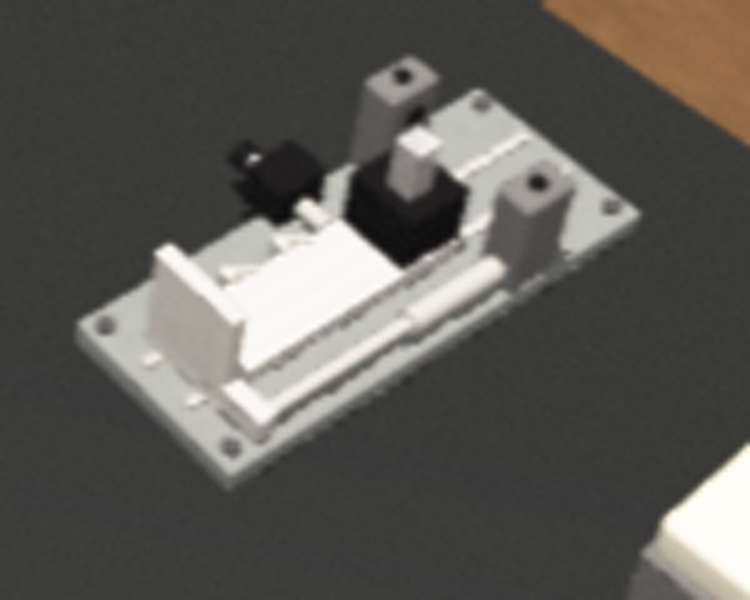

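```bash
cat > h.py <<'E'
import numpy as np, cv2
from scipy.optimize import least_squares
from plant import env
def proj(n,X):
    m=env.camera_model(n);c=np.asarray(X)@m["R"].T+m["t"];u=c@m["intrinsics"].T
    return u[:,:2]/u[:,2:]
def W(p,X):
    c,s=np.cos(p[2]),np.sin(p[2]);X=np.asarray(X,float)
    return np.c_[p[0]+c*X[:,0]-s*X[:,1],p[1]+s*X[:,0]+c*X[:,1],X[:,2]]
E
python3 - <<'E'
from h import *
C=np.array([[.125,.045,.012],[.125,-.045,.012],[-.1,-.045,.012],[-.1,.045,.012]])
T=np.array([[133,82],[279,88],[274,443],[124,438]])/3.75+[380,130]-.37
S=np.array([[485,88],[640,213],[229,477],[78,325]])/5.+[370,250]-.4
for use in ["t","s","ts"]:
    def f(p):
        r=[]
        if "t" in use:r.append(proj("top",W(p,C))-T)
        if "s" in use:r.append(proj("side",W(p,C))-S)
        return np.concatenate(r).ravel()
    o=least_squares(f,[.45,-.2,0]);print(use,o.x,np.round(o.fun,1))
p=o.x
F=np.array([[-.085,.022,.066],[-.085,-.022,.066],[-.077,-.022,.066],[-.077,.022,.066],[-.085,-.022,.013]])
for n,off,k in [("top",(380,130),3.75),("side",(370,250),5)]:
    im=cv2.imread(f"pics/c{1 if n=='top' else 2}.png")
    for X,col in[(C,(0,0,255)),(F,(0,255,0))]:
        for q in (proj(n,W(p,X))+.4-off)*k: cv2.circle(im,tuple(int(v) for v in q),3,col,-1)
    cv2.imwrite(f"pics/o_{n}.png",im)
P=W(p,[[-.085,0,.045],[-.040,0,.045]]);print(P)
s=env.read_state();y=s["eef_rot"][2]
from scipy.spatial.transform import Rotation as R
Rm=R.from_euler("xyz",s["eef_rot"]).as_matrix();print(Rm.round(3));print(np.degrees(p[2]))
E
```

```text
t [ 0.61014578 -0.24741716 -0.05370087] [-0.1 -0.3 -0.1 -0.2  0.2  0.6 -0.  -0.1]
s [ 0.61032836 -0.24724925 -0.0555352 ] [-0.9 -0.1  0.9  0.4  0.4 -0.  -0.5 -0.4]
ts [ 0.61022294 -0.24733915 -0.05469681] [-0.1 -0.4 -0.  -0.2  0.1  0.6 -0.1 -0.1 -0.9 -0.   0.9  0.4  0.5  0.1
 -0.5 -0.3]
[[ 0.52535006 -0.24269224  0.045     ]
 [ 0.57028276 -0.24515237  0.045     ]]
[[-0.957  0.292 -0.   ]
 [ 0.292  0.957  0.   ]
 [ 0.     0.    -1.   ]]
-3.1338966445177507
```

```bash
python3 -c "
import cv2,numpy as np
a=cv2.imread('pics/o_top.png');b=cv2.imread('pics/o_side.png')
cv2.imwrite('pics/o.png',cv2.resize(np.hstack([a,b]),(800,400)))"
```

```text
(no output)
```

View pics/o.png

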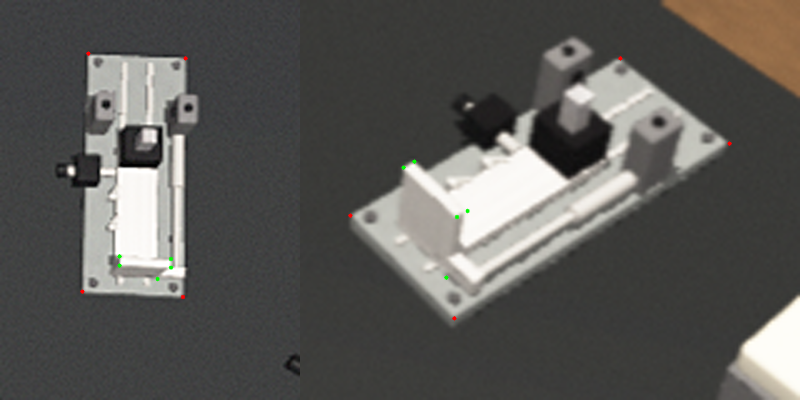

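Both cameras agree. The square unit is on the right (top view around 435,200), with its base at about (0.610, -0.247) and yaw -3.1°. I'll move to a point in front of the plate at height and close the fingers.

>>> drive_tool(delta_pos=[[-43, -52, 0], [-85, -103, 0], [-170, -206, 0], [-255, -310, 0], [-340, -413, 0], [-426, -516, 0], [-511, -619, 0], [-511, -619, 0], [-511, -619, 0], [-511, -619, 0], [-511, -619, 0], [-511, -619, 0]], delta_rot=[[0, 0, -2], [0, 0, -4], [0, 0, -6], [0, 0, -8], [0, 0, -10], [0, 0, -12], [0, 0, -13.8], [0, 0, -13.8], [0, 0, -13.8], [0, 0, -13.8], [0, 0, -13.8], [0, 0, -13.8]], grip=[1, 1, 1, 1, 1, 1, 1, 1, 1, 1, 1, 1])

```text
time: 2.1
tool_pos: [0.4416, -0.1926, 0.2315]
eef_rot: [-3.141, 0.001, 3.086]
ft_force: [1.1, 0.6, 1.3]
finger_gap: -0.005
```

>>> drive_tool(delta_pos=[[0, 0, 0], [0, 0, 0], [0, 0, 0]], delta_rot=[[0, 0, 0], [0, 0, 0], [0, 0, 0]], grip=[1, 1, 1])

```text
time: 2.48
tool_pos: [0.4407, -0.1891, 0.2315]
eef_rot: [3.141, -0.0, 3.088]
ft_force: [-0.4, -0.4, 0.4]
finger_gap: -0.0
```

```bash
cat >> h.py <<'E'
from scipy.spatial.transform import Rotation as Ro
P=np.array([0.61022,-0.24734,-0.0547])
def delta(ux,uy,z):
    s=env.read_state();Rm=Ro.from_euler("xyz",s["eef_rot"]).as_matrix()
    tgt=W(P,[[ux,uy,z]])[0]
    yd=P[2]; Rd=np.array([[-np.cos(yd),-np.sin(yd),0],[-np.sin(yd),np.cos(yd),0],[0,0,-1]])
    # columns: x=-ux, y=uy, z=down
    Rd=np.c_[[-np.cos(yd),-np.sin(yd),0],[-np.sin(yd),np.cos(yd),0],[0,0,-1]]
    rel=s["tool_pos"]-W(P,[[0,0,0]])[0]
    c,sn=np.cos(yd),np.sin(yd)
    print("unit xy",(c*rel[0]+sn*rel[1])*1e3,(-sn*rel[0]+c*rel[1])*1e3,s["tool_pos"][2]*1e3,"ft",s["ft_force"].round(2),s["time"])
    print("dpos",(Rm.T@(tgt-s["tool_pos"])*1e3).round(1),"drot",np.degrees(Ro.from_matrix(Rm.T@Rd).as_rotvec()).round(2))
E
python3 -c "
from h import *
delta(-.150,0,.231);delta(-.150,0,.035)"
```

```text
unit xy -172.41186432693263 48.862673258335306 231.4585679887627 ft [-0.42 -0.42  0.38] 2.475
dpos [-22.4 -48.9   0.4] drot [ 0.01 -0.01  0.05]
unit xy -172.41186432693263 48.862673258335306 231.4585679887627 ft [-0.42 -0.42  0.38] 2.475
dpos [-22.4 -48.9 196.4] drot [ 0.01 -0.01  0.05]
```

Next: shift over sideways, then lower the fingers.

>>> drive_tool(delta_pos=[[-22, -49, 0], [-22, -49, 40], [-22, -49, 80], [-22, -49, 120], [-22, -49, 160], [-22, -49, 185], [-22, -49, 196], [-22, -49, 196], [-22, -49, 196]], delta_rot=[[0, 0, 0], [0, 0, 0], [0, 0, 0], [0, 0, 0], [0, 0, 0], [0, 0, 0], [0, 0, 0], [0, 0, 0], [0, 0, 0]], grip=[1, 1, 1, 1, 1, 1, 1, 1, 1])

```text
time: 3.6
tool_pos: [0.4612, -0.2406, 0.0365]
eef_rot: [-3.141, 0.002, 3.087]
ft_force: [-0.1, 0.8, 0.2]
finger_gap: -0.002
```

```bash
python3 - <<'E'
from h import *
delta(-.1,0,.035)
p,d=env.snapshot("side");cv2.imwrite("pics/s2.png",cv2.resize(p[220:400,340:560,::-1],(733,600),interpolation=2))
E
```

```text
unit xy -149.18984502535434 -1.4609459243679024 36.45116227981519 ft [-0.12  0.81  0.25] 3.6
dpos [-49.2   1.5   1.5] drot [-0.05  0.09  0.01]
```

View pics/s2.png

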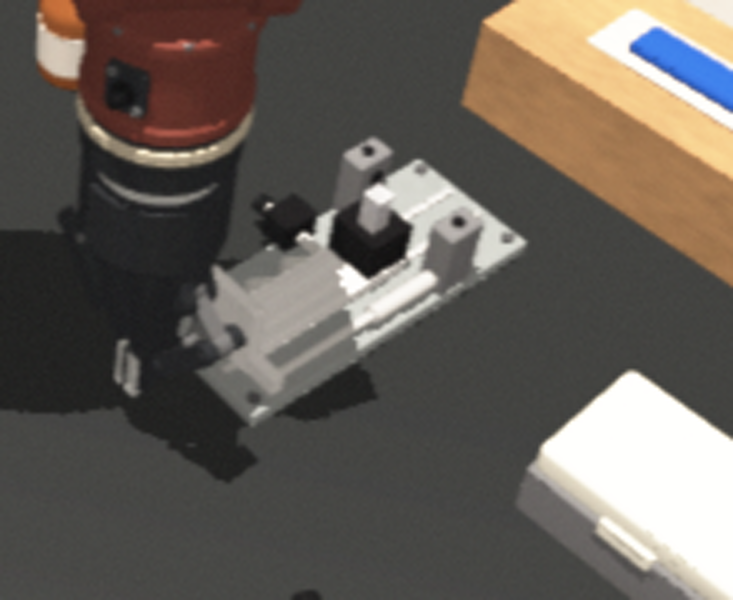

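>>> drive_tool(delta_pos=[[-12, 1, 1], [-24, 1, 1], [-34, 1, 1], [-42, 1, 1], [-46, 1, 1], [-46, 1, 1]], delta_rot=[[0, 0, 0], [0, 0, 0], [0, 0, 0], [0, 0, 0], [0, 0, 0], [0, 0, 0]], grip=[1, 1, 1, 1, 1, 1])

```text
time: 4.4
tool_pos: [0.5065, -0.2419, 0.0342]
eef_rot: [3.142, -0.0, 3.087]
ft_force: [-0.7, 0.0, -0.2]
finger_gap: -0.002
```

```bash
python3 - <<'E'
from h import *
delta(-.1,0,.035)
p,d=env.snapshot("side");cv2.imwrite("pics/s3.png",cv2.resize(p[220:400,340:560,::-1],(733,600),interpolation=2))
p,d=env.snapshot("wrist");cv2.imwrite("pics/w3.png",p[:,:,::-1])
E
```

```text
unit xy -103.89732944519704 -0.209859347616948 34.16758687424312 ft [-0.65  0.04 -0.15] 4.4
dpos [-3.9  0.2 -0.8] drot [ 0.01 -0.01 -0.  ]
```

View pics/s3.png

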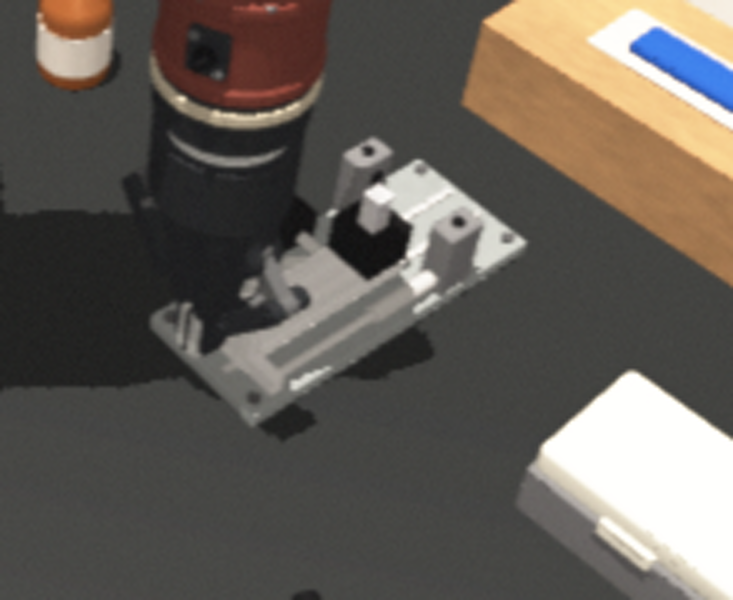

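View pics/w3.png

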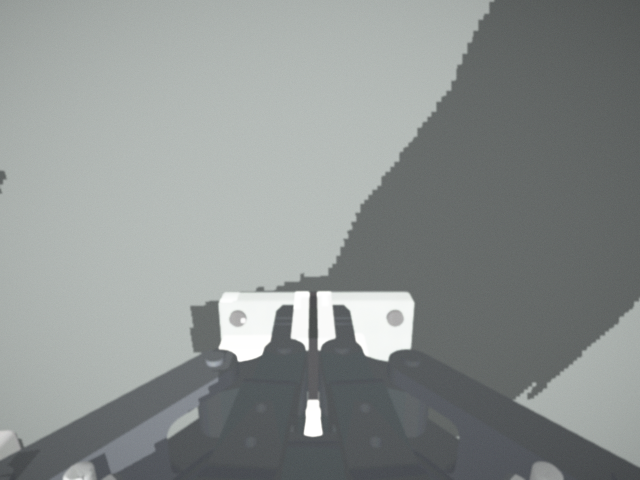

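>>> drive_tool(delta_pos=[[-3, 0, 0], [-6, 0, 0], [-9, 0, 0], [-12, 0, 0], [-15, 0, 0], [-15, 0, 0], [-15, 0, 0]], delta_rot=[[0, 0, 0], [0, 0, 0], [0, 0, 0], [0, 0, 0], [0, 0, 0], [0, 0, 0], [0, 0, 0]], grip=[1, 1, 1, 1, 1, 1, 1])

```text
time: 5.38
tool_pos: [0.5213, -0.2427, 0.0343]
eef_rot: [-3.142, -0.0, 3.087]
ft_force: [-3.6, 0.2, 2.2]
finger_gap: -0.0
```

```bash
cat >> h.py <<'E'
def look(tag):
    p,d=env.snapshot("side")
    im=cv2.resize(p[250:370,370:520,::-1],(750,600),interpolation=2)
    out=[]
    rs=env.cut_out("side","cuvette")
    for r in rs[:1]: print("cuv",r["conf"],r["extent"])
    cv2.imwrite(f"pics/{tag}.png",im)
E
python3 - <<'E'
from h import *
delta(-.051,0,.035);look("s4")
# predicted px of cuvette top centre vs travel (in crop)
for t in (0,.01,.02,.03,.045,.058): print(t,((proj("side",W(P,[[.03+t,0,.074]]))+.4-[370,250])*5).round(0))
E
```

```text
unit xy -89.06324019326298 -0.27569919093700396 34.27699706709932 ft [-3.56  0.18  2.24] 5.375
dpos [-38.1   0.3  -0.7] drot [-0.   -0.01 -0.01]
cuv 0.5 [232.5, 168.4, 101.4, 58.3]
0 [[421. 143.]]
0.01 [[439. 132.]]
0.02 [[458. 121.]]
0.03 [[476. 110.]]
0.045 [[503.  95.]]
0.058 [[526.  81.]]
```

View pics/s4.png

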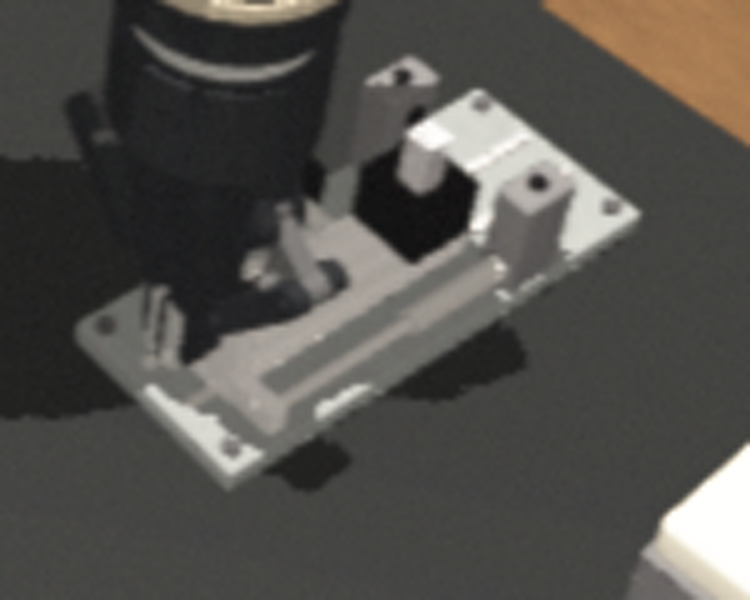

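Contact confirmed: about -3.6 N, and the cuvette's top moved from about (419,141) to (432,137) in the crop, roughly 6–7 mm of travel. I'll push on slowly towards 45 mm.

>>> drive_tool(delta_pos=[[-4, 0, 0], [-8, 0, 0], [-12, 0, 0], [-16, 0, 0], [-20, 0, 0], [-24, 0, 0], [-27, 0, 0], [-30, 0, 0], [-33, 0, 0], [-36, 0, 0], [-37, 0, 0], [-37, 0, 0]], delta_rot=[[0, 0, 0], [0, 0, 0], [0, 0, 0], [0, 0, 0], [0, 0, 0], [0, 0, 0], [0, 0, 0], [0, 0, 0], [0, 0, 0], [0, 0, 0], [0, 0, 0], [0, 0, 0]], grip=[1, 1, 1, 1, 1, 1, 1, 1, 1, 1, 1, 1])

```text
time: 6.98
tool_pos: [0.5572, -0.2445, 0.034]
eef_rot: [3.141, -0.002, 3.086]
ft_force: [-7.8, 0.1, 3.8]
finger_gap: -0.001
```

```bash
python3 - <<'E'
from h import *
delta(-.051,0,.035);look("s5")
E
```

```text
unit xy -53.045580832616466 -0.09498632361820344 34.020185391249974 ft [-7.78  0.13  3.82] 6.975
dpos [-2.   0.1 -1. ] drot [ 0.02 -0.14 -0.03]
cuv 0.53 [464.0, 264.8, 8.4, 15.2]
```

View pics/s5.png

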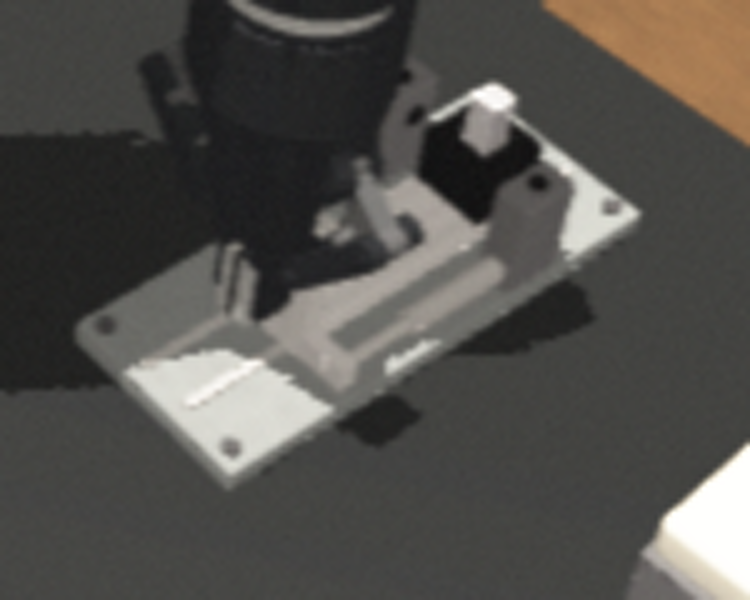

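Travel reads about 42 mm both from the cuvette's top at (496,98) and from the TCP, so it is well between the catches. I'll ease back slowly, then clear off.

>>> drive_tool(delta_pos=[[2, 0, 0], [4, 0, 0], [6, 0, 0], [8, 0, 0], [10, 0, 0], [12, 0, 0], [14, 0, 0], [17, 0, 0], [22, 0, 0], [28, 0, 0], [32, 0, 0], [32, 0, 0]], delta_rot=[[0, 0, 0], [0, 0, 0], [0, 0, 0], [0, 0, 0], [0, 0, 0], [0, 0, 0], [0, 0, 0], [0, 0, 0], [0, 0, 0], [0, 0, 0], [0, 0, 0], [0, 0, 0]], grip=[1, 1, 1, 1, 1, 1, 1, 1, 1, 1, 1, 1])

```text
time: 8.57
tool_pos: [0.5261, -0.243, 0.0344]
eef_rot: [3.142, -0.0, 3.086]
ft_force: [0.2, -0.2, -0.8]
finger_gap: 0.003
```

```bash
python3 - <<'E'
from h import *
delta(-.150,0,.035);look("s6")
E
```

```text
unit xy -84.25984625276742 -0.29093765357960255 34.37016966626029 ft [ 0.2  -0.17 -0.82] 8.575
dpos [65.7  0.3 -0.6] drot [ 0.   -0.   -0.03]
cuv 0.4 [458.6, 268.7, 11.6, 14.3]
```

View pics/s6.png

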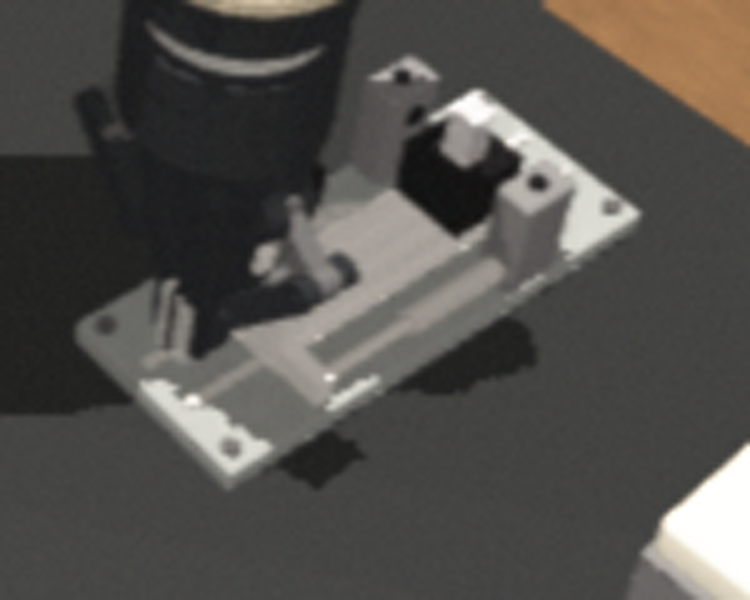

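It has caught at mid: the cuvette's top is at about (470,115), and 30 mm predicts (476,110). The contact force is gone. I'll back away and up.

>>> drive_tool(delta_pos=[[15, 0, 0], [35, 0, 0], [60, 0, 0], [66, 0, -30], [70, 0, -80], [90, 0, -130], [110, 0, -170], [110, 0, -170], [110, 0, -170]], delta_rot=[[0, 0, 0], [0, 0, 0], [0, 0, 0], [0, 0, 0], [0, 0, 0], [0, 0, 0], [0, 0, 0], [0, 0, 0], [0, 0, 0]], grip=[1, 1, 1, 1, 1, 1, 1, 1, 1])

```text
time: 9.8
tool_pos: [0.4167, -0.237, 0.2038]
eef_rot: [3.142, 0.0, 3.087]
ft_force: [0.1, 0.7, -0.1]
finger_gap: -0.002
```

```bash
python3 - <<'E'
from h import *
delta(-.150,0,.035)
p,d=env.snapshot("side");q,_=env.snapshot("top")
a=cv2.resize(p[250:370,370:520,::-1],(450,360),interpolation=2);b=cv2.resize(q[140:260,380:500,::-1],(350,350),interpolation=2);b=cv2.copyMakeBorder(b,0,10,0,0,0)
for t,c in((.03,(0,0,255)),):
    for n,im,off,k in (("side",a,(370,250),3),("top",b,(380,140),350/120)):
        for X in ([[-.085+t,.022,.066],[-.085+t,-.022,.066],[.03+t,0,.074]],):
            for u in (proj(n,W(P,X))+.4-off)*k: cv2.circle(im,tuple(int(v) for v in u),2,c,-1)
cv2.imwrite("pics/f.png",np.hstack([a,b]))
cv2.imwrite("pics/ft.png",q[:,:,::-1])
E
```

```text
unit xy -193.82197048683312 -0.2245797695978359 203.849977148553 ft [ 0.11  0.72 -0.09] 9.8
dpos [-43.8   0.2 168.9] drot [ 0.    0.01 -0.02]
```

View pics/f.png

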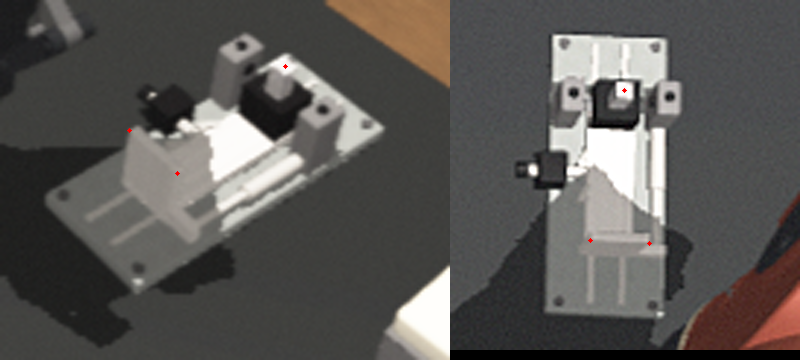

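View pics/ft.png

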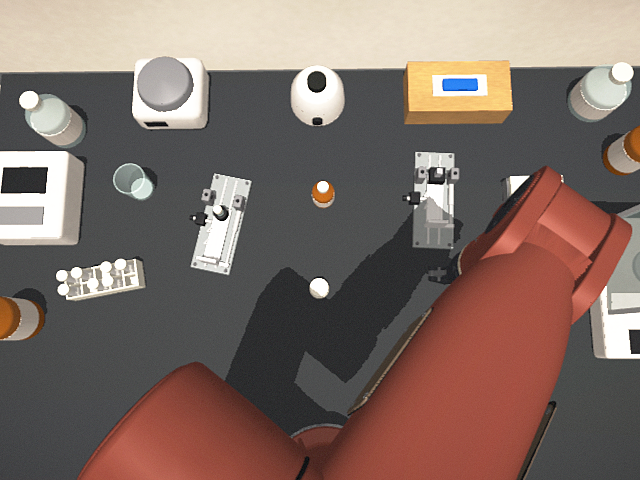

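The marks predicted for 30 mm lie on the plate's top edge and the cuvette's top in both views. The other unit and the visible bystanders haven't changed, so I'm handing in.

```bash
python3 -c "
from plant import env
print(env.hand_in(),env.read_state()['time'])"
```

```text
the job is handed in; nothing more can be done
the job is handed in; nothing more can be done
```

The square-cuvette carriage is latched at mid position, about 30 mm, with the cuvette standing upright between the gate posts. I handed the job in at about 10 s of the 38 s allowed; no verdict is reported.

- **Push:** I pushed the plate with the shut fingers to about 42 mm of travel, past the 34 mm middle catch and short of the 59 mm far catch. The horizontal force at the end of the push was about 8 N. I then eased back so the carriage settled on the catch, and withdrew the fingers back and up.
- **Last checks:** In both the side and top pictures, the positions predicted for 30 mm land on the plate's top edge and the cuvette's top. The force reading was down to sensor noise (below 1 N).
- **Other things:** The other carriage and most of the bystanders look unchanged from the start. The arm hid the marker and most of the tip box in the final top picture, so I could not fully confirm those two.
- **Disagreements:**
  - The network's cuvette detections were only 0.4–0.6 confident, and one was on the wrong unit. I relied on the calibrated projection instead.
  - Just after release, the cuvette's top in the side picture read about 2 mm short of 30 mm. That is within the 4 mm tolerance, and the final pictures matched 30 mm.

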